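# Index the mitre fence of a bracelet-blank shear by one hole

## Task

Set the mitre fence of the bench shear from square to the first angle hole on the robot's side: hook a fingertip under the pull ring of the spring index pin, lift the pin out of its hole, swing the fence one hole towards the robot and let the pin drop fully home in that hole. Only hook the ring, do not pinch or wrench it; leave the blade lever down and the blanks and tools where they lie, and finish clear of the machine.

Things in the scene. Friction and masses are not known exactly. Their poses are not given: they have to be found in the camera images.
- shear: bench mitre shear, fixed on the bench, its front (index plate) to the robot's right. Grey bed 275 x 300 mm, top 22 mm up; steel index plate (top 32 mm up) along the front edge; blade and lever along the back edge, up to 100 mm high. Origin: bench level under the bed; x from front to blade, y its left (towards the robot), z up. The fence pivots on the vertical axis at (60, 0) mm
- fence (a joint): mitre fence: bar from its pivot near the blade to the shear's front, index pin 190 mm from the pivot. Rad: 0 = square (start), positive = pin end swung to the shear's +y, nearer the robot. Holes at -0.524, -0.262, 0, 0.262, 0.524. Swings lightly (1 N at the ring, 3 N while the pin rubs on the plate), stays where left; 0.008 rad play with the pin home
- pin (a joint): spring index pin, 8 mm, round-nosed, in a plunger body on the front end of the fence. Metres: 0 = fully home in a hole, 0.008 = nose level with the top of the plate, 0.015 = stop. The spring presses down with 6 N at home, 8 N at the stop; let go between holes it rides on the plate at 0.008 and snaps down when it comes over a hole
- ring (a point): centre of the pull ring on top of the pin, 101 mm above the bench with the pin home. Steel ring, 44 mm inside, 56 mm outside, 6 mm wire, upright, rigid on the pin; axis along the fence bar; its inner top is 22 mm above this point. Below it a 9 mm neck and the 21 mm thick plunger body, top 70 mm above the bench; this frame's x points along the bar to the pivot
- hole_square (a point): mouth of the hole where the pin starts (fence square), on top of the index plate, 32 mm above the bench
- hole_next (a point): mouth of the next hole on the robot's side (+0.262 rad, 50 mm away along the hole circle), on top of the index plate
- blade (a joint): blade lever of the shear, rad: 0 = down (the start, to be left so), positive = handle raised
- blank_short: aluminium strip 70 x 10 x 3 mm lying on the bed beside the fence, on the side away from the robot; origin at its underside
- blank_a: bracelet blank, aluminium strip 150 x 10 x 3 mm, on the bench along the shear's front edge, nearer the robot; origin at its underside
- blank_b: bracelet blank like it, farther from the robot
- mallet: mallet lying on the bench before the shear's front: yellow head 44 mm thick, wooden handle, 200 mm long in all; origin on the bench under its middle
- block: steel bench block 100 x 100 x 20 mm lying on a 22 mm thick leather sandbag behind the blade; origin at its underside
- tape: roll of masking tape, 110 mm across, 25 mm high, lying flat on the bench to the right; origin at its underside
- tin: open aluminium tin, 90 mm across, 70 mm high, behind the blade near the lever's grip; origin at its underside

How it is judged:
By the outcome, as a careful person would: the job done as asked, in the order asked, and still so for the second after the job is handed in, with the robot touching nothing.
It also fails if it takes over 54 s, if anything falls off the work surface, if the arm or the gripper's body presses on something with over 40 N, if the wrist force passes 120 N, or if a joint passes its speed limit or range.

## Robot

A 6-joint arm with a two-finger parallel gripper is mounted at the origin on the work surface. World frame = base frame: x ahead of the robot, y to its left, z up, the work surface at z = 0. Lengths are in mm, angles in degrees, forces in N, time in s.
With the tool pointing down it reaches from about 325 to 925 mm from the base axis. Payload 3.1 kg.
Tool frame: the origin (TCP) lies at the very end of the fingers, on their centre line; the grasp point (between the pads) lies grasp_offset behind it (grasp_offset is the distance from the TCP to the grasp point, in mm); z points along the fingers, y is the line along which they close (so a half turn about z gives the same grasp; the last joint's range is limited). The gripper opens to 85 mm and grips with 20 to 120 N. Pads are 22 mm wide; open, the fingers measure 114 mm over their backs; the gripper's body (76 mm by 85 mm) begins 54 mm behind the grasp point. The pads swing forward as they close: fully open they stand 13 mm farther back than shut.
Start: joints at [62.67, 12.427, 92.441, -0, 75.132, -6.429], TCP at [222.959, 583.891, 231.3] pointing down, gripper open.
Joint ranges: [-157.48, 157.48], [-44.54, 120.13], [17.64, 146.25], [-64.5, 244.5], [7.68, 150.69], [-147.95, 147.95]. Speed limits (degrees/s): [159.86, 159.86, 180, 180, 180, 180].

## Interface

Orientations are given as [roll, pitch, yaw] about the fixed x, y, z axes, in that order (R = Rz(yaw) Ry(pitch) Rx(roll)).
In Python, from station import * gives the robot as it stands. Calls block until the motion is done:
- goto(position, orientation): joint-space move of the TCP to a pose.
- move_l(position, attitude=None, speed=150): straight line of the TCP; attitude=None keeps the orientation; speed is the mean speed in mm/s.
- move_j(angles): joint-space move.
- grip(opening, squeeze=None): finger opening in mm; squeeze is the grip in N (None keeps the last); returns when the fingers have stopped.
- wait(seconds).
- solve_ik(position, orientation): joint angles nearest the present ones, or None.
- get_obs(): the state.
- get_image(name): name is "side" or "top"; returns the picture (480x640x3 uint8, red, green, blue); there is no depth.
- get_calibration(name): a dict with "fx", "fy", "cx", "cy" (pixels), "D" ([k1, k2, p1, p2, k3] as OpenCV has them; the pictures are not rectified), "R" (3x3) and "t" (3): a world point X has camera coordinates R X + t. Camera axes: x right, y down, z forward; pixel columns grow to the right and rows downward; lengths in mm; the calibration is good to about 2 mm. A picture is of the moment at which its call begins. get_calibration takes no time and is no camera call.
A pose or a line that the arm cannot do raises Unreachable and nothing moves.
- sign_off(): hands the job in; it is judged then, once.
Trained networks look in the newest picture that a camera, given by its name, has taken for a name from the list of things; names that differ only in an ending like _2 or _b are one class to them, and where a whole thing is asked for, a point or a joint stands for the part that bears it (a point fixed in the world has none). Each returns a list of dicts, best first, with "score" (0 to 1); they miss things now and then, are a little off and sometimes report something else, mostly with a low value. They report only what shows in the picture. A call takes as long as a camera call.
- spot_in(name, camera): "extent" ([centre column, centre row, width, height] in pixels, round what is visible of it).
- regions_of(name, camera): "region" (480x640 bool, what is visible of it) and "extent" ([centre column, centre row, width, height] in pixels, round what is visible of it).
The state is a dict: "t": time; "joint_pos": joint angles; "qvel": joint speeds; "effort": joint torques, N m; "tcp_pos": TCP position; "ee_rot": TCP orientation; "wrist_force": force on the tool from outside, world axes, zero at the start; "moment": the same for the moment, N m; "grip_width": finger opening in mm; "grip_force": force on a finger pad.
Only numpy, scipy, OpenCV 4.12 (cv2) and the standard library are available. Lean on these libraries where they do the work, as an engineer would, in place of code of your own. Each camera call takes 0.05 s, during which the arm holds its last target. There are 200 camera calls.

## Working session

There is one attempt and no reset: what is moved stays moved. The work goes in short steps, each a Python script; the robot and the scene stay as the last script left them, time stands still between calls to the robot, and variables do not carry over. Pictures are saved under pics/ and viewed, at most 10 in all, crops included, and the job is handed in when it is done.

```bash
mkdir -p pics
cat > h.py <<'E'
from station import *
import numpy as np, cv2
def shot(cam,name):
    im=get_image(cam); cv2.imwrite(f'pics/{name}.png',cv2.cvtColor(im,cv2.COLOR_RGB2BGR)); return im
def cal(c):
    k=get_calibration(c); K=np.array([[k['fx'],0,k['cx']],[0,k['fy'],k['cy']],[0,0,1]]); return K,np.array(k['D'],float),np.array(k['R']),np.array(k['t'],float)
def ray(c,uv):
    K,D,R,t=cal(c); p=cv2.undistortPoints(np.array([[uv]],float),K,D)[0,0]
    d=R.T@np.array([p[0],p[1],1]); return -R.T@t,d/np.linalg.norm(d)
def onz(c,uv,z):
    o,d=ray(c,uv); return o+d*(z-o[2])/d[2]
def tri(uv1,uv2,c1='top',c2='side'):
    o1,d1=ray(c1,uv1);o2,d2=ray(c2,uv2)
    s=np.linalg.lstsq(np.stack([d1,-d2],1),o2-o1,rcond=None)[0]
    a=o1+s[0]*d1;b=o2+s[1]*d2; return (a+b)/2,np.linalg.norm(a-b)
def proj(c,X):
    K,D,R,t=cal(c); return cv2.projectPoints(np.array(X,float).reshape(-1,1,3),cv2.Rodrigues(R)[0],t,K,D)[0].reshape(-1,2)
E
python3 - <<'E'
from h import *
o=get_obs();print(o)
for c in('top','side'):
    shot(c,c+'0'); K,D,R,t=cal(c);print(c,K[0,0],-R.T@t)
    for n in('ring','pin','shear','fence','hole_next','blank_a','blank_short','mallet','tape','tin','block'):
        try: print(n,[(np.round(x['extent'],1).tolist(),round(x['score'],2)) for x in spot_in(n,c)[:3]])
        except Exception as e: print(n,e)
E
```

```text
{'t': 0.0, 'joint_pos': array([ 6.26707671e+01,  1.24758249e+01,  9.25277005e+01,  1.49181435e-03,
        7.51330646e+01, -6.42871540e+00]), 'qvel': array([-0.11662264,  0.00830564, -0.05525361, -0.00726378,  0.01059945,
        0.08242821]), 'effort': array([-1.70201321e-03, -3.96838474e+01, -3.03851259e+01, -2.46781701e-04,
        9.72367823e-03,  6.64248603e-06]), 'tcp_pos': array([222.56560995, 583.16165188, 229.98547216]), 'ee_rot': array([-1.79864430e+02, -1.67254624e-02,  1.59099078e+02]), 'wrist_force': array([ 0.20541723, -0.36477794, -0.21739296]), 'moment': array([-0.01023223,  0.00462663, -0.02671628]), 'grip_force': 0.0, 'grip_width': 85.29854362917149}
top 565.9829144519955 [ 384.33960369   34.23667619 1048.67860223]
ring [([341.1, 232.9, 21.7, 31.3], 0.52)]
pin [([341.8, 236.1, 17.0, 29.0], 0.53)]
shear [([246.9, 235.3, 37.8, 14.7], 0.75), ([269.6, 276.6, 246.1, 222.1], 0.61)]
fence [([296.2, 258.8, 120.6, 77.3], 0.85)]
hole_next [([270.1, 277.2, 249.0, 224.2], 0.85), ([137.8, 251.8, 55.0, 48.2], 0.6), ([344.7, 234.5, 18.2, 24.0], 0.5)]
blank_a [([386.5, 258.7, 40.3,
[... 300 characters left out ...]
71898 -759.41739073  709.53415378]
ring [([351.8, 256.6, 15.9, 25.1], 0.47)]
pin [([351.4, 255.4, 14.3, 30.6], 0.6)]
shear [([298.1, 259.7, 184.2, 153.4], 0.93)]
fence [([315.1, 267.3, 92.8, 38.4], 0.61)]
hole_next [([298.6, 258.6, 182.7, 151.7], 0.86), ([379.6, 370.6, 65.1, 51.0], 0.73), ([352.8, 257.6, 18.7, 25.1], 0.2)]
blank_a [([361.5, 320.0, 28.7, 39.6], 0.65), ([403.9, 284.4, 32.0, 31.1], 0.49), ([379.1, 370.3, 60.0, 55.6], 0.49)]
blank_short []
mallet [([424.1, 304.0, 56.1, 68.7], 0.76)]
tape [([381.4, 368.6, 66.2, 57.1], 0.76)]
tin [([263.1, 215.6, 34.9, 35.9], 0.91)]
block [([202.9, 243.9, 58.1, 33.9], 0.76), ([300.0, 261.1, 183.0, 151.8], 0.53), ([363.8, 321.4, 32.9, 46.6], 0.21)]
```

Run:
```python
import cv2
a=cv2.imread('pics/top0.png')[140:400,90:500];b=cv2.imread('pics/side0.png')[190:350,190:450]
cv2.imwrite('pics/topc.png',cv2.resize(a,None,fx=1.9,fy=1.9,interpolation=cv2.INTER_CUBIC))
cv2.imwrite('pics/sidec.png',cv2.resize(b,None,fx=3,fy=3,interpolation=cv2.INTER_CUBIC))
```

```text
(no output)
```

View pics/topc.png

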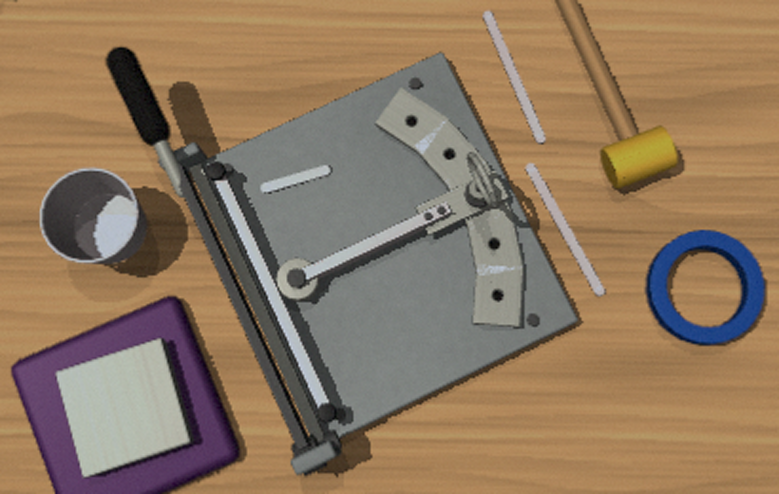

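View pics/sidec.png

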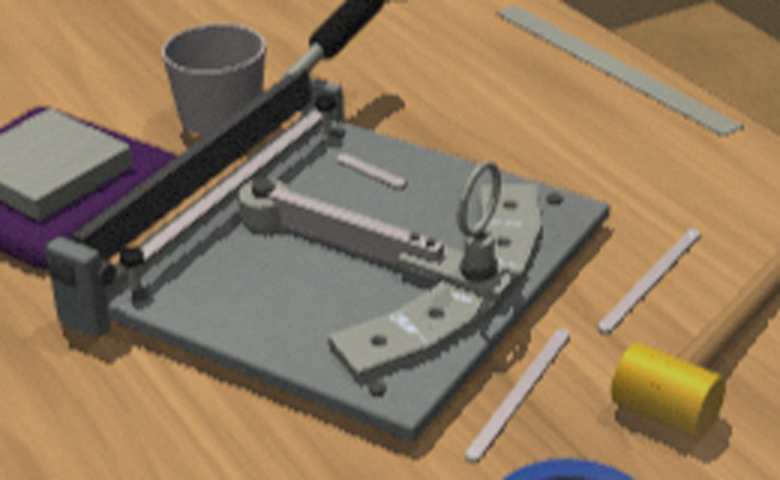

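The top view (crop scale 1.9) shows the free holes at crop pixels (411,121), (449,153), (494,243) and (498,295), with the ring at about (483,180). The side crop shows the ring upright around (481,200) and the next hole at (437,313). Next I fit the shear geometry to the holes in both views.

Run:
```python
from h import *
from scipy.optimize import least_squares
T=np.array([[411,121],[449,153],[494,243],[498,295]])/1.9+[90,140]
S=np.array([[512,204],[505,241],[437,313],[380,341]])/3+[190,190]
ang=np.array([-.524,-.262,.262,.524])
for t,s in zip(T,S): print(onz('top',t,32).round(1),onz('side',s,32).round(1),[np.round(x,1) for x in tri(t,s)])
# pin pos = P + 190*(-cos, +sin) in shear frame (x front->blade, y left) ; pin end to +y when positive
def holes(p,a):
    a=np.asarray(a); l=np.stack([-190*np.cos(a),190*np.sin(a)],1); c,s=np.cos(p[2]),np.sin(p[2])
    return np.c_[l@np.array([[c,s],[-s,c]])+p[:2],np.full(len(a),32.)]
f=lambda p:np.r_[(proj('top',holes(p,ang))-T).ravel(),(proj('side',holes(p,ang))-S).ravel()]
best=min((least_squares(f,[500,0,y]) for y in np.arange(0,6.3,.5)),key=lambda r:r.cost)
print(best.x,np.degrees(best.x[2]),best.fun.round(1))
print('sq,next',holes(best.x,[0,.262]).round(1))
print('ring tri',tri((483/1.9+90,178/1.9+140),(481/3+190,200/3+190)))
for c in('top','side'):
    q=holes(best.x,[0])[0]
    print(c,proj(c,[[q[0],q[1],101],[q[0],q[1],129],[q[0],q[1],70]]).round(1).tolist())
    print([x['extent'] for x in regions_of('ring',c)[:1]])
```

```text
[667.9  47.3  32. ] [667.9  46.2  32. ] [array([668.4,  47.2,  31.2]), np.float64(0.5)]
[636.5   9.8  32. ] [635.4   9.3  32. ] [array([636.3,   9.9,  31.4]), np.float64(0.7)]
[548.6 -34.5  32. ] [546.4 -35.   32. ] [array([548. , -34.2,  31. ]), np.float64(1.8)]
[498.7 -38.5  32. ] [497.2 -39.4  32. ] [array([498.4, -38.4,  30.9]), np.float64(1.0)]
[509.27932444 151.35160825   2.03738151] 116.73336154535525 [ 0.1 -0.1  0.1  0.4  0.1  0.4 -0.1  0.2 -0.2 -0.2  0.1 -0.1  0.5 -0.3
  0.2 -0.5]
sq,next [[594.7 -18.3  32. ]
 [547.9 -34.7  32. ]]
ring tri (array([595.62634651, -19.00385641, 100.07672323]), np.float64(2.8228701351311427))
top [[343.5, 234.8], [344.4, 231.2], [342.5, 238.6]]
[[341.3, 233.3, 18.8, 28.3]]
side [[350.5, 256.1], [350.5, 244.8], [350.4, 268.2]]
[[353.5, 256.9, 17.8, 28.0]]
```

```bash
cat >> h.py <<'E'
from scipy.spatial.transform import Rotation as Rn
PIV=np.array([509.3,151.35]); YAW=2.03738
def pose(th,zr,side=1,tilt=0,flip=1,ins=25,fz=6,off=50,dl=0):
    """TCP pose with lower finger in ring; th fence angle, zr ring centre z, ins mm past the ring plane"""
    a=YAW-th; x=np.array([np.cos(a),np.sin(a),0]); c=PIV-190*x[:2]   # x: to pivot
    lat=np.array([-x[1],x[0],0])
    t=np.radians(tilt); d=side*x*np.cos(t)-np.array([0,0,np.sin(t)])
    up=np.array([0,0,1.])*np.cos(t)+side*x*np.sin(t)
    y=flip*up; R=np.stack([np.cross(y,d),y,d],1)
    p=np.r_[c,zr+fz]+d*ins+up*off+lat*dl
    return p,Rn.from_matrix(R).as_euler('xyz',degrees=True)
E
python3 - <<'E'
from h import *
print([k for k in globals() if 'offset' in k],PIV-190*np.array([np.cos(YAW-.262),np.sin(YAW-.262)]))
for side in(1,-1):
  for tilt in(0,10,20,30,45):
    for fl in(1,-1):
      r=[solve_ik(*pose(th,z,side,tilt,fl,ins)) for th,z,ins in((0,101,-70),(0,101,25),(.262,116,25),(.262,101,-90))]
      if any(q is not None for q in r): print(side,tilt,fl,[None if q is None else np.round(q).tolist() for q in r])
E
```

```text
['grasp_offset'] [547.90031126 -34.68767352]
1 0 1 [[-30.0, 62.0, 61.0, 51.0, 135.0, -139.0], [-26.0, 55.0, 74.0, 51.0, 128.0, -143.0], [-33.0, 46.0, 89.0, 55.0, 120.0, -145.0], [-39.0, 54.0, 76.0, 52.0, 126.0, -143.0]]
1 0 -1 [[-30.0, 62.0, 61.0, 51.0, 135.0, 41.0], [-26.0, 55.0, 74.0, 51.0, 128.0, 37.0], [-33.0, 46.0, 89.0, 55.0, 120.0, 35.0], [-39.0, 54.0, 76.0, 52.0, 126.0, 37.0]]
1 10 1 [[-29.0, 55.0, 65.0, 45.0, 128.0, -142.0], [-25.0, 50.0, 77.0, 45.0, 121.0, -145.0], [-32.0, 41.0, 92.0, 50.0, 113.0, -145.0], [-38.0, 47.0, 80.0, 47.0, 120.0, -143.0]]
1 10 -1 [[-29.0, 55.0, 65.0, 45.0, 128.0, 38.0], [-25.0, 50.0, 77.0, 45.0, 121.0, 35.0], [-32.0, 41.0, 92.0, 50.0, 113.0, 35.0], [-38.0, 47.0, 80.0, 47.0, 120.0, 37.0]]
1 20 1 [[-28.0, 49.0, 69.0, 39.0, 121.0, -143.0], [-24.0, 44.0, 80.0, 40.0, 114.0, -145.0], [-31.0, 35.0, 94.0, 46.0, 106.0, -144.0], [-37.0, 40.0, 83.0, 43.0, 114.0, -143.0]]
1 20 -1 [[-28.0, 49.0, 69.0, 39.0, 121.0, 37.0], [-24.0, 44.0, 80.0, 40.0, 114.0, 35.0], [-31.0, 35.0, 94.0, 46.0, 106.0, 36.0], [-37.0, 40.0, 83.0, 43.0, 114.0, 37.0]]
1 30 1 [[-27.0, 42.0, 
[... 437 characters left out ...]
, 88.0, -138.0], [-31.0, 23.0, 93.0, 32.0, 98.0, -138.0]]
1 45 -1 [[-23.0, 32.0, 81.0, 28.0, 103.0, 37.0], [-20.0, 32.0, 90.0, 29.0, 94.0, 36.0], [-25.0, 23.0, 101.0, 35.0, 88.0, 42.0], [-31.0, 23.0, 93.0, 32.0, 98.0, 42.0]]
-1 30 1 [None, None, None, [22.0, 18.0, 108.0, -60.0, 80.0, 127.0]]
-1 30 -1 [None, None, None, [22.0, 18.0, 108.0, -60.0, 80.0, -53.0]]
-1 45 1 [[13.0, 9.0, 111.0, -53.0, 60.0, 104.0], [6.0, 17.0, 111.0, -58.0, 51.0, 108.0], [6.0, 14.0, 112.0, -53.0, 62.0, 114.0], [15.0, 9.0, 109.0, -48.0, 72.0, 113.0]]
-1 45 -1 [[13.0, 9.0, 111.0, -53.0, 60.0, -76.0], [6.0, 17.0, 111.0, -58.0, 51.0, -72.0], [6.0, 14.0, 112.0, -53.0, 62.0, -66.0], [15.0, 9.0, 109.0, -48.0, 72.0, -67.0]]
```

Run:
```python
from h import *
print(grasp_offset)
o=get_obs()
move_l(o['tcp_pos']+[0,0,120],speed=300)
A=dict(side=1,tilt=15,flip=-1)
goto(*pose(0,260,ins=-110,**A))
p,e=pose(0,101,ins=-35,**A)
move_l(*pose(0,101,ins=-110,**A),speed=250)
move_l(p,e,speed=150)
o=get_obs();print(o['t'],p,o['tcp_pos'],e,o['ee_rot'],o['wrist_force'],o['grip_width'])
a=shot('top','t1')[170:320,270:470];b=shot('side','s1')[190:340,270:470]
v=np.vstack([cv2.resize(x,None,fx=2,fy=2,interpolation=cv2.INTER_CUBIC) for x in (a,b)]) if 0 else np.hstack([cv2.resize(x,None,fx=2,fy=2) for x in (a,b)])
cv2.imwrite('pics/c1.png',v[:,:,::-1])
```

```text
18.700000000000003
6.1667 [604.15569223 -36.97699777 164.35495789] [604.99263328 -37.56284182 165.9974612 ] [-105.            0.           26.73327526] [-105.14621665   -0.12048734   26.73807823] [ 0.82891495 -0.37742176 -0.62368908] 85.13524700760674
```

View pics/c1.png

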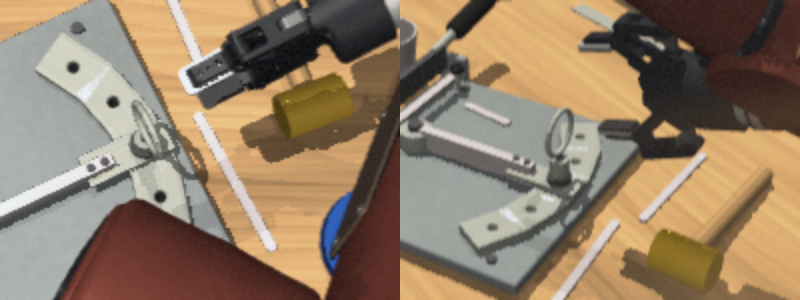

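The left (top) half shows the upper finger tip at crop (197,92), pointing at the ring (150,120). In the right (side) half the lower finger tip is at crop (600,128), level with the ring hole (563,130). I'll check these against projections of the expected tips.

Run:
```python
from h import *
o=get_obs();R=Rn.from_euler('xyz',o['ee_rot'],degrees=True).as_matrix();t=o['tcp_pos'];up=-R[:,1];d=R[:,2]
cr=lambda c,X:((proj(c,X)-([270,170] if c=='top' else [270,190]))*2+([0,0] if c=='top' else [400,0])).round().tolist()
for back in(0,13): 
  print(back,'top upper outer/inner',cr('top',[t+57*up-back*d,t+43*up-back*d]),'side lower inner/outer',cr('side',[t-43*up-back*d,t-57*up-back*d]))
rc=np.r_[PIV-190*np.array([np.cos(YAW),np.sin(YAW)]),101]
print('ring c,top',cr('top',[rc,rc+[0,0,25]]),cr('side',[rc,rc+[0,0,25],rc-[0,0,25]]))
a=shot('side','s2')[225:285,320:400];cv2.imwrite('pics/c2.png',cv2.resize(a,None,fx=8,fy=8,interpolation=cv2.INTER_CUBIC)[:,:,::-1])
g=lambda X:((proj('side',X)-[320,225])*8).round().tolist()
print('c2 frame: lower tip inner/outer back0,13',g([t-43*up,t-57*up,t-43*up-13*d,t-57*up-13*d]),'ring',g([rc,rc+[0,0,25],rc-[0,0,25]]))
```

```text
0 top upper outer/inner [[165.0, 91.0], [168.0, 93.0]] side lower inner/outer [[590.0, 122.0], [593.0, 134.0]]
13 top upper outer/inner [[180.0, 83.0], [183.0, 85.0]] side lower inner/outer [[601.0, 123.0], [604.0, 135.0]]
ring c,top [[147.0, 130.0], [149.0, 123.0]] [[561.0, 132.0], [561.0, 112.0], [561.0, 152.0]]
c2 frame: lower tip inner/outer back0,13 [[361.0, 210.0], [373.0, 258.0], [406.0, 212.0], [417.0, 260.0]] ring [[244.0, 249.0], [244.0, 168.0], [243.0, 327.0]]
```

View pics/c2.png

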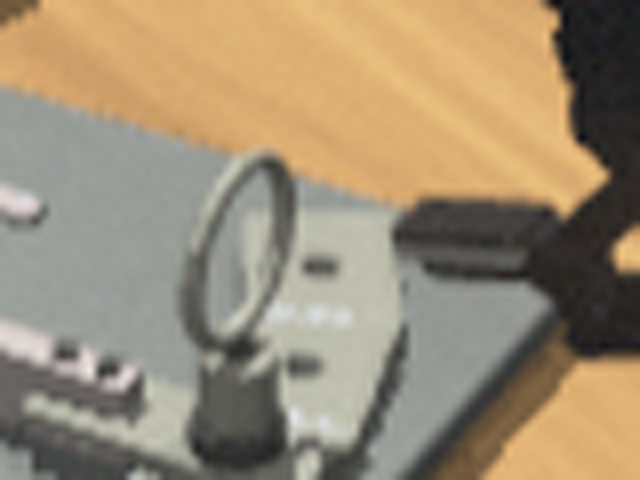

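The tips match the projection with the open fingers 13 mm back, and the lower finger lines up with the ring. Next: insert and lift while watching the wrist force.

Run:
```python
from h import *
A=dict(side=1,tilt=15,flip=-1)
f0=get_obs()['wrist_force']; print('f0',f0.round(1))
move_l(*pose(0,101,ins=-35,fz=3,**A),speed=50)
ok=True
for ins in(-10,5,18,30):
    move_l(*pose(0,101,ins=ins,fz=3,**A),speed=80)
    f=get_obs()['wrist_force']-f0; print(ins,f.round(1))
    if np.linalg.norm(f)>4: ok=False; break
if ok:
  for k in range(1,14):
    fz=3+2*k
    move_l(*pose(0,101,ins=30,fz=fz,**A),speed=40)
    o=get_obs();f=o['wrist_force']-f0; print(fz,f.round(1),o['tcp_pos'].round(1))
    if np.linalg.norm(f)>14: break
    if fz>=23: break
print(get_obs()['t'])
shot('side','s3')
a=cv2.imread('pics/s3.png')[215:295,310:410];cv2.imwrite('pics/c3.png',cv2.resize(a,None,fx=6,fy=6,interpolation=cv2.INTER_CUBIC))
```

```text
f0 [0.5 0.2 0.1]
-10 [-0.2 -0.4  0.7]
5 [-0.9  1.   0.9]
18 [-0.8  0.6  0.1]
30 [-0.5 -0.4 -0.5]
5 [-0.1  0.2 -0.6] [576.2  18.9 146.9]
7 [-0.8 -0.3  0.6] [576.1  18.9 148.7]
9 [-0.4 -0.9  0.7] [576.   19.  150.7]
11 [ 0.5 -0.7  1. ] [576.   19.1 152.7]
13 [-0.3  0.8 -3.3] [575.8  19.2 154. ]
15 [-0.4  0.8 -6.3] [575.7  19.2 155.4]
17 [-1.1  0.2 -6.4] [575.7  19.1 158.2]
19 [-1.2 -0.5 -8.2] [575.8  19.1 160.5]
21 [-0.8 -0.1 -7.4] [575.8  19.1 162.6]
23 [-0.2 -0.  -8.7] [575.9  19.1 164.6]
10.4667
```

View pics/c3.png

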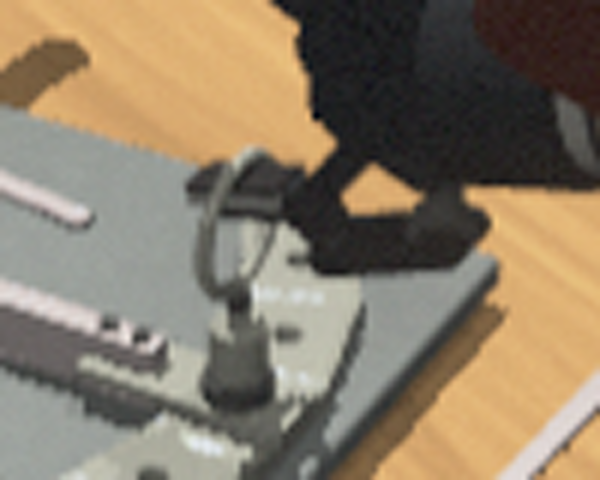

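The side view shows the finger (245,185) through the ring with the pin raised: about 10 mm up, 8 N spring load. I'll lift 2 mm more and swing.

Run:
```python
from h import *
A=dict(side=1,tilt=15,flip=-1)
move_l(*pose(0,101,ins=30,fz=25,**A),speed=40)
for th in np.linspace(0,.262,9)[1:]:
    move_l(*pose(th,101,ins=30,fz=25,**A),speed=40)
    o=get_obs();print(round(th,3),o['wrist_force'].round(1),o['tcp_pos'].round(1))
    if np.linalg.norm(o['wrist_force'])>22: break
print(pose(.262,101,ins=30,fz=25,**A)[0].round(1),get_obs()['t'])
shot('side','s4');shot('top','t4')
a=cv2.imread('pics/s4.png')[215:315,290:390];b=cv2.imread('pics/t4.png')[180:280,270:370]
cv2.imwrite('pics/c4.png',cv2.resize(np.hstack([a,b]),None,fx=4,fy=4,interpolation=cv2.INTER_CUBIC))
```

```text
0.033 [-0.1  0.2 -7. ] [571.1  16.8 166.5]
0.066 [-2.4  0.4 -7. ] [566.8  14.9 166.5]
0.098 [-0.8  0.6 -7.4] [562.4  13.1 166.5]
0.131 [-0.5  1.3 -7.4] [557.9  11.5 166.6]
0.164 [-1.   1.2 -8. ] [553.2  10.  166.6]
0.196 [-0.9  1.9 -8. ] [548.6   8.6 166.6]
0.229 [-1.2  1.5 -7.3] [543.9   7.4 166.6]
0.262 [-1.2  2.  -6.4] [539.2   6.3 166.5]
[539.4   6.4 166.5] 12.9667
```

View pics/c4.png

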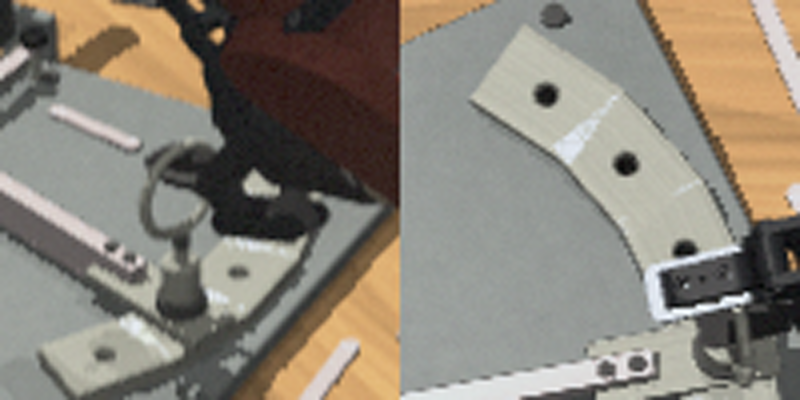

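The fence has swung one hole and the ring is now at side crop (178,190), with the finger still inside it. Now I'll lower, watching where the spring load leaves the finger.

Run:
```python
from h import *
A=dict(side=1,tilt=15,flip=-1)
c=PIV-190*np.array([np.cos(YAW-.262),np.sin(YAW-.262)])
print(proj('side',[[*c,113]]),[proj('side',[[*(PIV-190*np.array([np.cos(YAW-t),np.sin(YAW-t)])),113]]).round(1).tolist() for t in(.24,.28)])
for fz in(23,21,19,17,15,13,11):
    move_l(*pose(.262,101,ins=30,fz=fz,**A),speed=30)
    o=get_obs();print(fz,o['wrist_force'].round(1),o['tcp_pos'].round(1))
    if fz<20 and o['wrist_force'][2]>-3 and fz>15: print('riding?');break
print(get_obs()['t'])
```

```text
[[335.84132382 262.19073998]] [[[337.3, 261.3]], [[334.6, 262.9]]]
23 [ 0.   2.8 -6.9] [539.6   6.4 164.4]
21 [ 0.4  1.8 -7.2] [539.6   6.4 162.5]
19 [ 1.2  2.  -6.7] [539.5   6.4 160.5]
17 [ 0.   1.9 -6.9] [539.4   6.3 158.5]
15 [ 0.8  2.6 -6.1] [539.4   6.3 156.5]
13 [-0.3  1.5 -6.3] [539.4   6.3 154.5]
11 [ 0.  -0.9 -0.8] [539.8   6.  153.8]
14.8167
```

The load left the finger at TCP z ≈ 154, the same height as at the start, so the pin is home. I'll lower the finger free of the wire, withdraw and check.

Run:
```python
from h import *
A=dict(side=1,tilt=15,flip=-1)
move_l(*pose(.262,101,ins=30,fz=4,**A),speed=40)
print(get_obs()['wrist_force'].round(1))
for i in(0,-40): 
    move_l(*pose(.262,101,ins=i,fz=4,**A),speed=80); print(get_obs()['wrist_force'].round(1))
move_l(*pose(.262,101,ins=-90,fz=4,**A),speed=150)
move_l(*pose(.262,300,ins=-110,**A),speed=200)
o=get_obs();print(o['t'],o['wrist_force'].round(1))
q=o['joint_pos'].copy(); q[0]-=35; move_j(q)
shot('side','s5');shot('top','t5')
rc=np.r_[PIV-190*np.array([np.cos(YAW-.262),np.sin(YAW-.262)]),0]
for c in('side','top'):
    print(c,[x['extent'] for x in spot_in('ring',c)[:1]],proj(c,[rc+[0,0,101],rc+[0,0,109]]).round(1).tolist())
    for n in('blank_a','mallet','blank_short','tape'): print(n,[np.round(x['extent']).tolist() for x in spot_in(n,c)[:2]])
a=cv2.imread('pics/s5.png')[215:315,290:390];b=cv2.imread('pics/t5.png')[140:340,230:430]
cv2.imwrite('pics/c5.png',np.hstack([cv2.resize(a,(400,400),interpolation=cv2.INTER_CUBIC),cv2.resize(b,(400,400),interpolation=cv2.INTER_CUBIC)]))
print(get_obs()['t'])
```

```text
[-0.1 -0.2 -0. ]
[-0.3 -0.4  0.5]
[-0.   0.9 -0.2]
17.9833 [ 0.7  0.8 -0.8]
side [] [[335.9, 267.1], [335.9, 263.8]]
blank_a []
mallet [[421.0, 313.0, 7.0, 10.0]]
blank_short []
tape [[397.0, 369.0, 28.0, 42.0]]
top [[351.7, 261.1, 14.4, 35.8]] [[352.9, 261.9], [353.2, 261.1]]
blank_a [[388.0, 260.0, 40.0, 66.0], [352.0, 262.0, 13.0, 30.0]]
mallet [[414.0, 184.0, 66.0, 108.0]]
blank_short [[248.0, 235.0, 37.0, 15.0], [140.0, 251.0, 57.0, 49.0]]
tape [[461.0, 291.0, 66.0, 57.0], [416.0, 184.0, 67.0, 112.0]]
19.9083
```

View pics/c5.png

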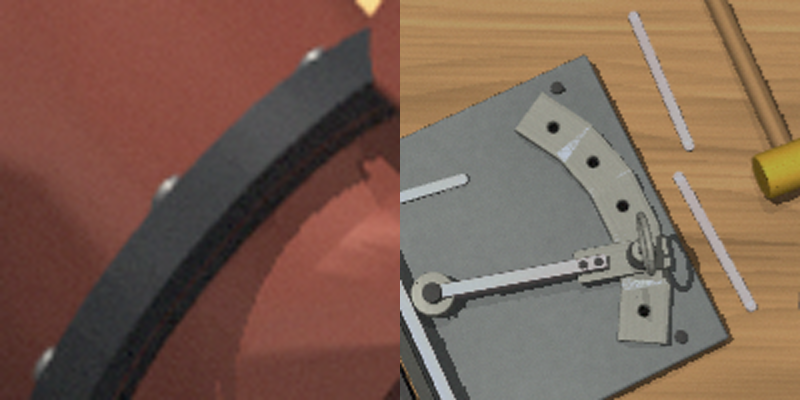

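In the top view the fence sits one hole nearer the robot, the ring is at about crop (645,245), and the blanks and mallet haven't moved. The arm blocks the side camera, so I'll swing it high out of the way for a check of the pin height.

Run:
```python
from h import *
q=get_obs()['joint_pos'].copy(); q[1]-=25; move_j(q); q[0]+=85; move_j(q)
shot('side','s6');print(get_obs()['t'],get_obs()['tcp_pos'])
print([x['extent'] for x in spot_in('ring','side')[:1]])
a=cv2.imread('pics/s6.png')[215:315,280:400];cv2.imwrite('pics/c6.png',cv2.resize(a,None,fx=6,fy=6,interpolation=cv2.INTER_CUBIC))
rc=np.r_[PIV-190*np.array([np.cos(YAW-.262),np.sin(YAW-.262)]),0]
print(((proj('side',[rc+[0,0,z] for z in(129,137,70)])-[280,215])*6).round())
```

```text
23.3333 [377.12589559 335.96604688 592.96449234]
[]
[[335. 244.]
 [334. 223.]
 [336. 386.]]
```

View pics/c6.png

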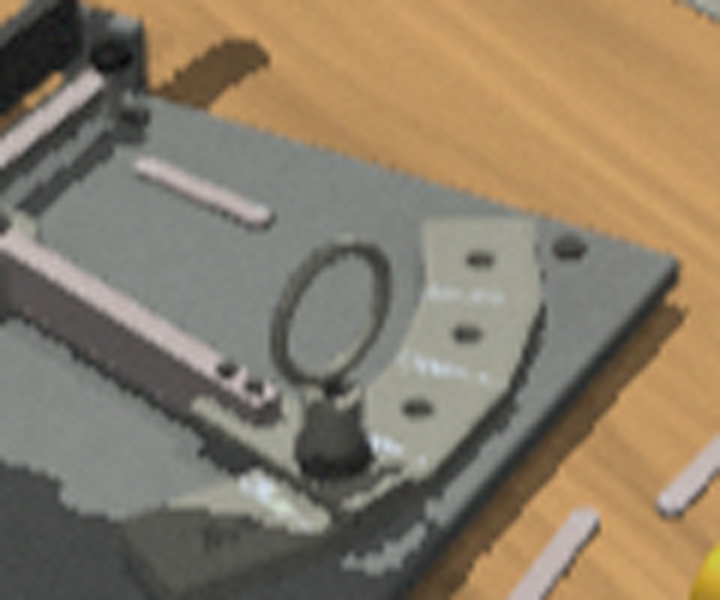

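The ring's top edge is at crop row ~240; 244 is predicted with the pin home and 223 with it riding on the plate. The pin is home.

```bash
python3 -c "
from station import *
print(sign_off())"
```

```text
the job is handed in; nothing more can be done
None
```

The fence now sits in the first angle hole on the robot's side with the pin fully home, the blanks and mallet where they were, and the arm clear; I handed the job in at about 23 s on the robot's clock.

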